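Discharge a dead welder capacitor and bin it under a sprung flap

ROBOT

A 6-joint arm with a two-finger parallel gripper is mounted at the origin on the work surface. World frame = base frame: x ahead of the robot, y to its left, z up, the work surface at z = 0. Lengths are in mm, angles in rad, forces in N, time in s.
With the tool pointing down it reaches from about 325 to 775 mm from the base axis. Payload 5.5 kg.
Tool frame: the origin (TCP) lies on the centre line of the jaws, within the pads' length; the fingertips stand env.nose_length ahead of it and the grasp point (between the pads) lies 5 mm behind it (env.nose_length is the distance from the TCP to the fingertips, in mm); z points along the fingers, y is the line along which they close (so a half turn about z gives the same grasp; the last joint's range is limited). The gripper opens to 88 mm and grips with 3 to 60 N. Pads are 20 mm wide; open, the fingers measure 115 mm over their backs; the gripper's body (75 mm by 178 mm) begins 61 mm behind the grasp point.
Start: joints at [-1.22, 0.091, 1.231, -0, 1.82, -0.057], TCP at [237.955, -550.812, 201.831] pointing down, gripper open.
Joint ranges: [-2.87, 2.87], [-0.86, 2.18], [0.17, 2.46], [-1.51, 4.65], [0.06, 2.69], [-2.65, 2.65]. Speed limits (rad/s): [2.57, 2.57, 3.01, 3.14, 3.14, 3.14].

INTERFACE

Orientations are given as a unit quaternion [w, x, y, z].
In Python, from workcell import env gives the robot as it stands. The module is installed in compiled form; this text tells all that it offers.
- The arm moves only by the tool jog_arm, never from a script. Its argument "plan" is a list of rows, each a list of 6 numbers: the shift along the tool's x, y, z in units of 30 mm (1.0 is 30 mm), then the turn, a rotation vector about the tool's x, y, z in units of 8 degrees (1.0 is 8 degrees). In form: [[tx, ty, tz, ax, ay, az], ...]. A call has 1 to 10 rows; each row shifts and turns the commanded pose from where the row before left it, along the tool's axes as they then stand; what a row does not reach is not made up. A row lasts 1/10 s, in which the tool goes at most 50 mm and 8.59 degrees, less where a joint would pass 70% of its speed; a pose out of reach is approached as far as the arm can. A call is refused whole if a number of a shift passes 1 or a number of a turn 1, either way. A call with a gripper value outside its range is refused whole. "grip" is the finger opening in mm, from 0 to 87.8, set as the call begins (left out, the last holds). The fingers move at their own pace and stop on an object; the grip force is fixed at half the most. Time passes only in rows, so rows that do not move let the fingers close. It gives the time, the measured TCP pose, the force, the opening and the grip force at its end, in the units of the state.
- env.observe(): the state, without advancing time (a new reading comes with each control period).
- env.snapshot(name): name is "scene" or "top" or "wrist"; returns the picture (384x512x3 uint8, red, green, blue); there is no depth.
- env.calibration(name): a dict with "fx", "fy", "cx", "cy" (pixels), "rvec" (rotation vector, rad) and "tvec" (3), from world to camera coordinates, as OpenCV has them. Camera axes: x right, y down, z forward; pixel columns grow to the right and rows downward; lengths in mm; the calibration is good to about 2 mm. A picture is of the moment at which its call begins: read the wrist's pose just before it. calibration takes no time and is no camera call; for the wrist camera it gives the pose at the moment of the call.
- env.finish_job(): hands the job in; it is judged then, once.
The state is a dict: "time": time; "q": joint angles; "qvel": joint speeds; "joint_torque": joint torques, N m; "position": TCP position; "tool_rot": TCP orientation; "wrist_force": force on the tool from outside, world axes, zero at the start; "moment": the same for the moment, N m; "opening": finger opening in mm; "finger_force": force on a finger pad.
Only numpy, scipy, OpenCV 4.12 (cv2) and the standard library are available. Lean on these libraries where they do the work, as an engineer would, in place of code of your own. Each camera call takes 0.05 s, during which the arm holds its last target. There are 200 camera calls.

TASK

Discharge the dead blue capacitor while it stands in its cradle: squeeze the red trigger fully in against the orange grip for about half a second, then let it spring back. Then set the capacitor down gently inside the open scrap bin, without dropping it, and close the bin's sprung yellow flap by its handle, easing it all the way down until it is fully home before letting go; it must never slam. Last, press the shut flap down with the fingertips, lightly (about 10 N), to make sure it is sealed, and leave everything else on the bench where it is.

Things in the scene. Friction and masses are not known exactly. Their poses are not given: they have to be found in the camera images.
- bin: Fixed grey scrap bin, open at the top, outside 120 mm (its x) by 160 mm (its y), 90 mm high, walls and floor 5 mm. Origin: centre of its underside; its x axis points from the handle side to the hinge side, z up. It may stand on either side of the bench, turned a little. Its yellow flap (5 mm thick, as wide as the bin) is hinged along the top of the +x wall.
- hinge (a point): Middle of the flap's hinge axis, along the bin's y, at x = 60, z = 93.5 mm of the bin. Its axes turn with the flap: its -x points from hinge to handle bar; shut, they are the bin's. At the start the flap stands open, about 110 degrees from shut, leaning back past upright, held there by a round steel counterweight behind the hinge; at some 70 degrees from shut it passes balance, then its spring shuts it.
- handle_bar (a point): Centre of the flap's handle: a straight round steel bar, 12 mm thick, parallel to the hinge axis, 156 mm from it in the flap's plane; 88 mm long, held by two arms at its ends (72 mm clear between). Bar to flap edge: 30 mm gap. Flap shut: bar at x = -96, y = 0, z = 93.5 mm of the bin, 30 mm clear of its wall. The bar can turn between lightly closed fingers.
- station: Fixed black discharge station, base 180 (its x) by 160 mm (its y), 12 mm thick. Origin: centre of its underside, z up. On it a fixed horizontal orange grip, 120 mm long along x, 24 mm wide, centred at y = +35 mm, z = 55 to 85 mm, open above, and a cradle at y = -45 mm. May stand on either side, turned a little.
- squeeze (a point): Fixed point to squeeze from above: x = +20, y = +40.5, z = 70 mm on the station, axes of the station. Midway between the grip's free side (17.5 mm to -y) and the outside of the fully pressed trigger (17.5 mm to +y); closing along the station's y here presses the trigger. Unpressed, trigger and grip together are 48 mm wide here, pressed 35 mm.
- trigger (a joint): Angle of the red trigger bar, 85 mm long, 9 mm thick, 24 mm high, on the grip's +y side, hinged upright at its -x end: 0 released, 0.2 rad fully pressed in. Its spring takes about 8 N at the squeeze point when fully in.
- cradle (a point): Centre of the cradle on the station's base (12 mm above the bench): four copper stops 14 mm high round the foot of the capacitor, 3.5 mm clear of it; lift the capacitor straight up.
- dead_cap_mid (a point): Centre (half-way up) of the loose dead capacitor: upright BLUE cylinder, 40 mm across, 70 mm tall, about 0.12 kg, standing in the cradle.
- meter: Bystander: yellow hand multimeter, 190 x 90 x 40 mm, lying flat. Origin: at its underside. Leave alone.
- board: Bystander: green circuit board, 75 x 120 mm, about 20 mm tall, with a row of red parts, lying flat. Origin: at its underside. Leave alone.
- driver: Bystander: screwdriver lying on the bench, about 30 mm tall. Origin: at its underside. Leave alone.
- bottle: Bystander: standing clear bottle with a white cap, 64 mm across, 190 mm tall. Origin: at its underside. Leave alone.
- spare1: Bystander: good spare capacitor with GREEN sleeve, standing, 40 mm across, 70 mm tall. Origin: at its underside. Leave alone.
- spare2: Bystander: second good spare capacitor with GREEN sleeve, standing, same size. Origin: at its underside. Leave alone.
- flap: The flap with its handle (origin at the handle bar's centre, axes as hinge). Past balance, spring and weight (about 0.7 kg, little friction) drive it shut, about 2 N at the bar when nearly shut. A handle faster than 0.4 m/s is a slam; so may be letting go even 4 mm above the shut stop: feel for it. The last press is on the plate's middle, between hinge and bar; its top is then 96 mm above the bench; never over 40 N.

How it is judged (in metres and radians):
On the way, in this order (a step that is already met when the one before it is completed fails the run):
1. the trigger is fully squeezed while the capacitor stands in its cradle (value of joint trigger above 0.17 rad and horizontal distance between dead_cap_mid and cradle below 0.01 m and height (world z) of dead_cap_mid below 0.055 m), for 0.25 s.
2. the trigger is let go and has sprung back (value of joint trigger below 0.03 rad), for 0.1 s.
3. the capacitor rests inside the bin, let go (x of dead_cap_mid in the frame of bin between -0.055 and 0.055 m and y of dead_cap_mid in the frame of bin between -0.075 and 0.075 m and z of dead_cap_mid in the frame of bin below 0.055 m and linear speed of dead_cap below 0.05 m/s and contact force between the fingers and dead_cap below 0.1 N), for 0.2 s.
4. the shut flap is pressed down by the fingers with more than 4 N on its plate (z of handle_bar in the frame of bin below 0.097 m and x of handle_bar in the frame of bin below -0.09 m and contact force between the fingers and flap_c0 above 4 N), for 0.1 s.
At the end, for the whole second after the job is handed in: The blue capacitor rests inside the bin; the flap is fully shut (handle within 3.5 mm of its shut height); the trigger is released (x of dead_cap_mid in the frame of bin between -0.055 and 0.055 m and y of dead_cap_mid in the frame of bin between -0.075 and 0.075 m and z of dead_cap_mid in the frame of bin below 0.055 m and linear speed of dead_cap below 0.03 m/s and z of handle_bar in the frame of bin below 0.097 m and x of handle_bar in the frame of bin below -0.09 m and value of joint trigger below 0.03 rad); the robot touches nothing.
It fails at once if the flap slams: its handle moves faster than 0.4 m/s on its way from upright to shut (linear speed of flap above 0.4 m/s and x of handle_bar in the frame of bin below 0.05 m).
It fails at once if the capacitor is dropped: it moves faster than 0.5 m/s inside the bin (x of dead_cap_mid in the frame of bin between -0.055 and 0.055 m and y of dead_cap_mid in the frame of bin between -0.075 and 0.075 m and z of dead_cap_mid in the frame of bin below 0.085 m and linear speed of dead_cap above 0.5 m/s).
It fails at once if the flap plate is pressed with more than 40 N (contact force between the fingers and flap_c0 above 40 N).
It fails at once if a bystander is pushed more than 30 mm (distance of any of meter, board, driver, bottle, spare1, spare2 from where it was at the start of the episode above 0.03 m).
It also fails if it takes over 72 s, if anything falls off the work surface, if the arm or the gripper's body presses on something with over 40 N, if the wrist force passes 120 N, or if a joint passes its speed limit or range.

## Working session

There is one attempt and no reset: what is moved stays moved. The work goes in short steps, Python scripts to look and compute and a tool call to move; the robot and the scene stay as the last step left them, time stands still between calls to the robot, and variables do not carry over. Pictures are saved under pics/ and viewed, at most 10 in all, crops included, and the job is handed in when it is done.

Besides the shell and the picture viewer there is one more tool, called after ">>>" as name([rows], argument=value, ...), one row to a line, values as JSON. jog_arm: Moves the arm, as the interface text tells. Its arguments: {"type":"object","properties":{"plan":{"type":"array"},"grip":{"type":"number"}},"required":["plan"]}

```bash
mkdir -p pics; python3 - <<'E'
from workcell import env
import cv2,numpy as np
for n in("scene","top"):
    cv2.imwrite(f"pics/{n}0.png",cv2.resize(env.snapshot(n)[:,:,::-1],(800,600),interpolation=cv2.INTER_CUBIC))
    print(n,env.calibration(n))
o=env.observe();print(o,env.nose_length)
E
```

```text
scene {'fx': 465.30471655474753, 'fy': 465.30471655474753, 'cx': 254.25583517913083, 'cy': 203.0107960081432, 'rvec': array([ 1.31756776,  2.47783381, -0.6696214 ]), 'tvec': array([ 314.10800059, -378.74504552, 1663.64468563])}
top {'fx': 393.24232930984806, 'fy': 393.24232930984806, 'cx': 262.7207531080086, 'cy': 182.4966599350616, 'rvec': array([ 2.16245678, -2.17742448,  0.09658174]), 'tvec': array([ -15.14589002,  570.49118809, 1236.24964289])}
{'time': 0.1, 'q': array([-1.21970968e+00,  9.17746511e-02,  1.23176134e+00, -1.32573814e-06,
        1.81979034e+00, -5.67085619e-02]), 'qvel': array([-0.00041728, -0.00217687, -0.00373039,  0.00198967,  0.00066308,
        0.00040611]), 'joint_torque': array([ 3.99170589e-03, -4.47854877e+01, -4.07571352e+01,  7.02112773e-02,
        2.84346112e-02, -1.23359678e-04]), 'position': array([ 237.84177495, -550.51957052,  200.8276482 ]), 'tool_rot': array([-8.57373674e-04,  9.79284466e-01,  2.02487489e-01, -1.27764900e-04]), 'wrist_force': array([ 0.40098752, -0.01974875, -0.41287884]), 'moment': array([-0.02135247, -0.04833615,  0.00495639]), 'finger_force': 0.0, 'opening': 87.85516908035193} 14.0
```

View pics/top0.png

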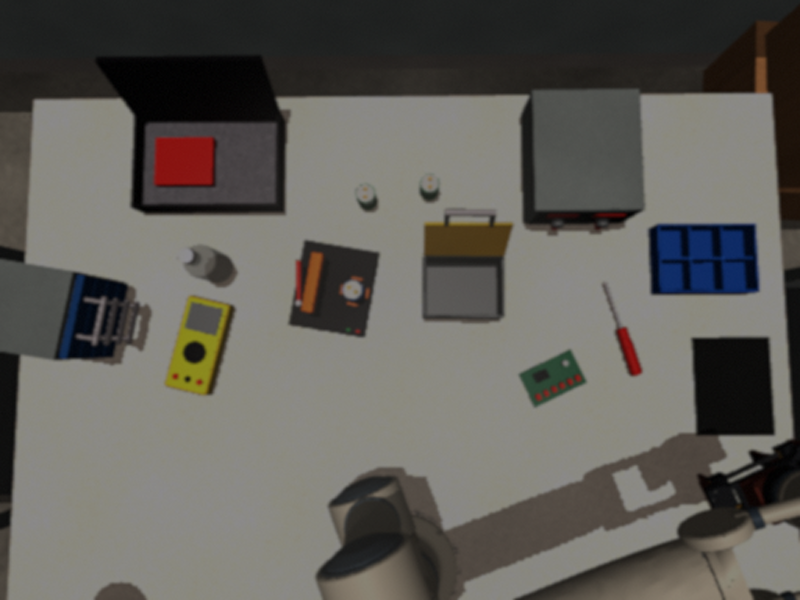

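View pics/scene0.png

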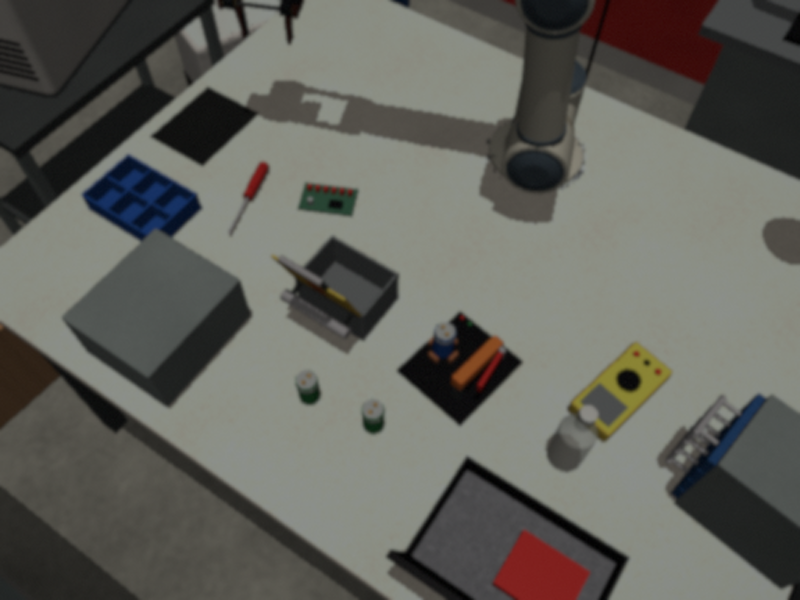

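The top view shows the station around (335,288) and the bin around (463,270), in 800-px coordinates with the hinge on the far side. The blue capacitor is at (352,290). I'll enlarge both views.

```bash
python3 - <<'E'
from workcell import env
import cv2,numpy as np
a=env.snapshot("top")[125:225,180:335,::-1];b=env.snapshot("scene")[145:275,170:340,::-1]
g=lambda i:np.clip(255*(i/255.)**.6,0,255).astype(np.uint8)
cv2.imwrite("pics/topc.png",cv2.resize(g(a),None,fx=5,fy=5,interpolation=cv2.INTER_CUBIC))
cv2.imwrite("pics/scenec.png",cv2.resize(g(b),None,fx=4.5,fy=4.5,interpolation=cv2.INTER_CUBIC))
E
```

```text
(no output)
```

View pics/topc.png

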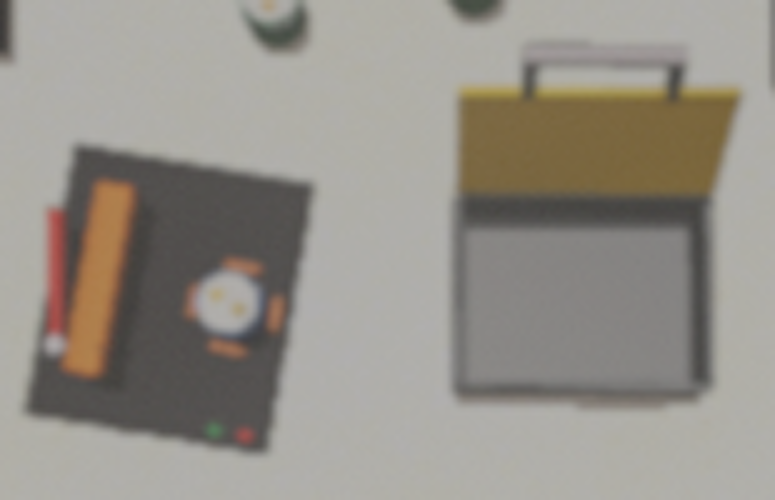

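View pics/scenec.png

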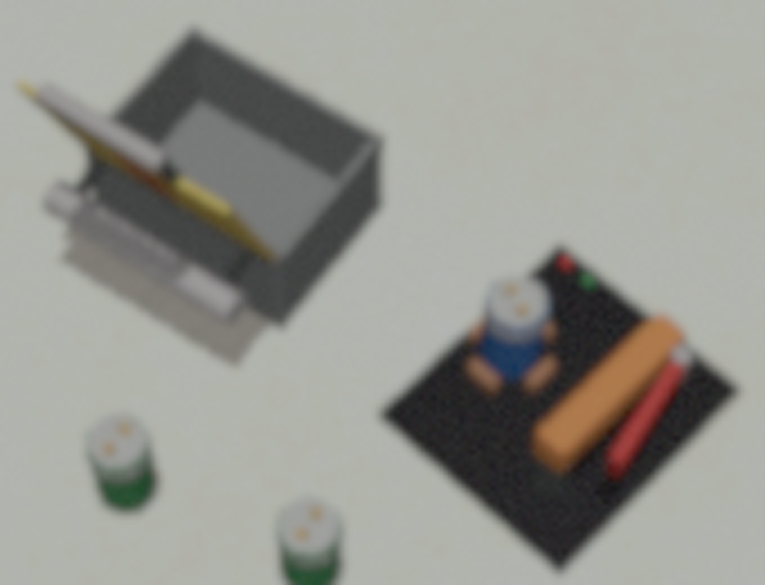

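```bash
cat > h.py <<'E'
import numpy as np,cv2
from scipy.optimize import least_squares
from scipy.spatial.transform import Rotation as R
from workcell import env
def proj(n,P):
    c=env.calibration(n);K=np.array([[c['fx'],0,c['cx']],[0,c['fy'],c['cy']],[0,0,1.]])
    return cv2.projectPoints(np.float64(P).reshape(-1,1,3),c['rvec'],c['tvec'],K,None)[0].reshape(-1,2)
def T(p,L):  # pose x,y,yaw
    return R.from_euler('z',p[2]).apply(np.atleast_2d(np.float64(L)))+[p[0],p[1],0]
top=lambda p:(np.array(p)+.5)/5-.5+[180,125]
sc=lambda p:(np.array(p)+.5)/4.5-.5+[170,145]
E
python3 - <<'E'
from h import *
C=[(90,80,12),(90,-80,12),(-90,-80,12),(-90,80,12)]
G=[(60,47,85),(60,23,85),(-60,23,85),(-60,47,85)]
tp=top([(78,145),(313,185),(267,452),(27,412),(97,180),(135,184),(103,377),(63,371),(228,303)])
sp=sc([(560,570),(382,413),(560,245),(738,390),(518,300)])
L=C+G+[(0,-45,82)];L2=C+[(0,-45,82)]
f=lambda p:np.r_[(proj("top",T(p,L))-tp).ravel(),(proj("scene",T(p,L2))-sp).ravel()]
s=least_squares(f,[550,100,0]);print("station",s.x);print(s.fun.reshape(-1,2).round(1).tolist())
p=s.x;print("cap cradle",T(p,(0,-45,0)),"squeeze",T(p,(20,40.5,70)))
# cap independently
s=least_squares(lambda q:np.r_[(proj("top",[q[0],q[1],82])-tp[8:]).ravel(),(proj("scene",[q[0],q[1],82])-sp[4:]).ravel()],[550,100]);print("cap",s.x,s.fun)
tb=top([(452,395),(712,390),(455,195),(713,193),(606,53)]);sb=sc([(195,30),(383,140),(105,130)])
Lb=[(-60,80,90),(-60,-80,90),(60,80,90),(60,-80,90)]
bar=lambda t:[(60-156*np.cos(t),0,93.5+156*np.sin(t))]
f=lambda p:np.r_[(proj("top",T(p,Lb+bar(p[3])))-tb).ravel(),(proj("scene",T(p,[Lb[1],Lb[0]]+bar(p[3])))-sb).ravel()]
s=least_squares(f,[550,-100,0,1.9]);print("bin",s.x);print(s.fun.reshape(-1,2).round(1).tolist());print("bar",T(s.x,bar(s.x[3])))
print(env.observe()['time'])
E
```

```text
station [ 5.67352056e+02  1.41627230e+02 -1.76202441e-01]
[[-0.9, -0.4], [0.2, -0.3], [-0.3, 0.8], [-1.0, 0.4], [-0.2, -0.2], [-0.2, 0.3], [-0.9, 0.1], [-0.7, -0.0], [-0.5, -0.6], [-0.4, -0.3], [-1.7, -0.9], [-0.6, -1.1], [0.3, -1.0], [-1.0, 0.6]]
cap cradle [[559.46391163  97.3239889    0.        ]] squeeze [[594.14171453 177.99430554  70.        ]]
cap [556.81297074  97.35727547] [-0.46681026  0.26764249 -0.50052404 -0.02233351]
bin [ 5.62572195e+02 -1.19884774e+02 -1.39425512e-02  1.92358966e+00]
[[-0.7, -1.3], [0.1, 0.1], [-1.1, -0.4], [-0.4, 0.3], [-0.9, 0.4], [-1.0, -1.5], [0.2, -1.1], [-1.1, -0.4]]
bar [[ 676.46231319 -121.47279542  239.89215078]]
0.2
```

>>> jog_arm([
  [0,0,0,0,0,0.84],
  [0,0,0,0,0,0.84],
  [0,0,0,0,0,0.84],
  [0,0,0,0,0,0.84],
  [0,0,0,0,0,0.83],
  [0.28,-1,0,0,0,0],
  [0.28,-1,0,0,0,0],
  [0.28,-1,0,0,0,0],
  [0.28,-1,0,0,0,0],
  [0.28,-1,0,0,0,0],
], grip=72)

```text
time: 1.2
position: [306.0, -409.4, 201.6]
tool_rot: [-0.0, 0.996, -0.089, -0.0]
wrist_force: [0.5, -0.0, 0.4]
opening: 72.0
finger_force: 0.0
```

>>> jog_arm([
  [0.28,-1,0,0,0,0],
  [0.28,-1,0,0,0,0],
  [0.28,-1,0,0,0,0],
  [0.28,-1,0,0,0,0],
  [0.28,-1,0,0,0,0],
  [0.28,-1,0,0,0,0],
  [0.28,-1,0,0,0,0],
  [0.28,-1,0,0,0,0],
  [0.28,-1,0,0,0,0],
  [0.28,-1,0,0,0,0],
])

```text
time: 2.2
position: [441.6, -128.8, 201.8]
tool_rot: [0.0, 0.996, -0.089, 0.0]
wrist_force: [-0.0, -0.1, -0.4]
opening: 71.9
finger_force: 0.0
```

>>> jog_arm([
  [0.28,-1,0,0,0,0],
  [0.28,-1,0,0,0,0],
  [0.28,-1,0,0,0,0],
  [0.28,-1,0,0,0,0],
  [0.28,-1,0,0,0,0],
  [0.28,-1,0,0,0,0],
  [0.28,-1,0,0,0,0],
  [0.28,-1,0,0,0,0],
])

```text
time: 3.0
position: [550.1, 95.6, 201.6]
tool_rot: [0.0, 0.996, -0.088, -0.0]
wrist_force: [0.5, -0.3, -0.3]
opening: 71.9
finger_force: 0.0
```

```bash
cat >> h.py <<'E'
def go(target,yaw):
    o=env.observe();r=R.from_quat(o['tool_rot'],scalar_first=True)
    w=R.from_euler('z',yaw)*R.from_euler('x',np.pi)
    print('t',round(o['time'],2),'pos',o['position'].round(1),'F',o['wrist_force'].round(1),'open',round(o['opening'],1))
    print('shift units',(r.inv().apply(np.array(target)-o['position'])/30).round(3),'turn',np.degrees((r.inv()*w).as_rotvec()).round(2)/8)
def pic(n,f,s=1.5):
    cv2.imwrite(f"pics/{f}.png",cv2.resize(np.clip(255*(env.snapshot(n)[:,:,::-1]/255.)**.6,0,255).astype(np.uint8),None,fx=s,fy=s,interpolation=cv2.INTER_CUBIC))
E
python3 - <<'E'
from h import *
go([594.1,178,65],-.176)
S=[567.35,141.63,-.1762]
print((1.5*proj("wrist",T(S,[(60,47,85),(60,23,85),(-60,23,85),(-60,47,85),(0,-45,82),(20,40.5,70)]))).round(0).tolist())
pic("wrist","w1")
E
```

```text
t 3.0 pos [550.1  95.6 201.6] F [ 0.5 -0.3 -0.3] open 71.9
shift units [ 0.96  -2.964  4.553] turn [ 0.00125  0.00125 -0.00875]
[[228.0, 164.0], [267.0, 164.0], [279.0, 343.0], [245.0, 343.0], [377.0, 257.0], [250.0, 224.0]]
```

View pics/w1.png

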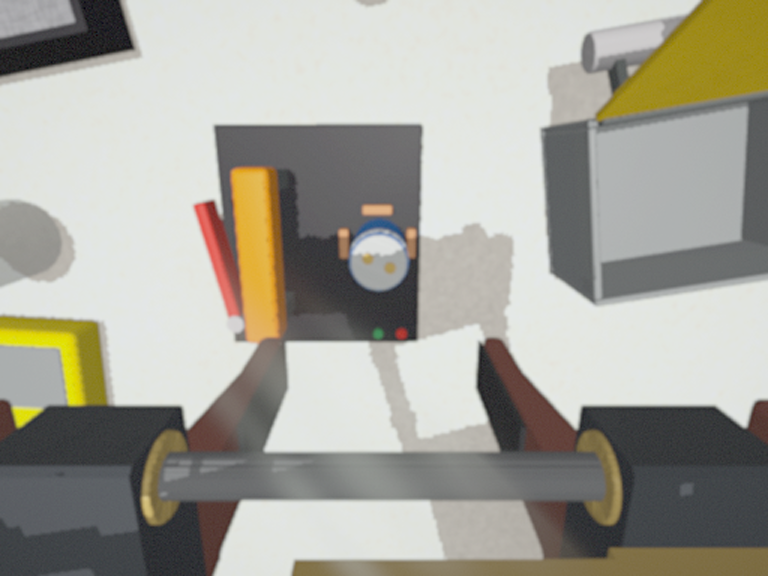

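Wrist view: the grip is at about (233–283, 168–340), within 3 mm of prediction, and the capacitor top is at (379,258), matching. Moving over the squeeze point.

>>> jog_arm([
  [0.32,-0.97,0,0,0,0],
  [0.32,-0.97,0,0,0,0],
  [0.32,-0.97,0,0,0,0],
  [0,0,0.9,0,0,0],
  [0,0,0.9,0,0,0],
  [0,0,0.9,0,0,0],
  [0,0,0.8,0,0,0],
  [0,0,0.6,0,0,0],
  [0,0,0.43,0,0,0],
  [0,0,0,0,0,0],
])

```text
time: 4.05
position: [592.2, 174.7, 63.4]
tool_rot: [0.001, 0.996, -0.089, -0.002]
wrist_force: [0.1, 0.4, -0.4]
opening: 72.1
finger_force: 0.0
```

>>> jog_arm([
  [0,0,0,0,0,0],
  [0,0,0,0,0,0],
  [0,0,0,0,0,0],
  [0,0,0,0,0,0],
  [0,0,0,0,0,0],
  [0,0,0,0,0,0],
], grip=34)

```text
time: 4.65
position: [593.6, 175.2, 66.1]
tool_rot: [-0.0, 0.996, -0.088, 0.0]
wrist_force: [0.6, 0.7, 0.6]
opening: 33.9
finger_force: 0.0
```

>>> jog_arm([
  [0,0,0,0,0,0],
  [0,0,0,0,0,0],
  [0,0,0,0,0,0],
  [0,0,0,0,0,0],
  [0,0,0,0,0,0],
], grip=28)

```text
time: 5.15
position: [593.5, 175.2, 65.9]
tool_rot: [0.0, 0.996, -0.089, -0.0]
wrist_force: [0.1, 0.4, -0.3]
opening: 27.7
finger_force: 0.0
```

```bash
python3 - <<'E'
from h import *
go([594.1,178,65],-.176)
pic("wrist","w2")
E
```

```text
t 5.15 pos [593.5 175.2  65.9] F [ 0.1  0.4 -0.3] open 27.7
shift units [ 0.002 -0.096  0.031] turn [ 0.       0.      -0.00875]
```

View pics/w2.png

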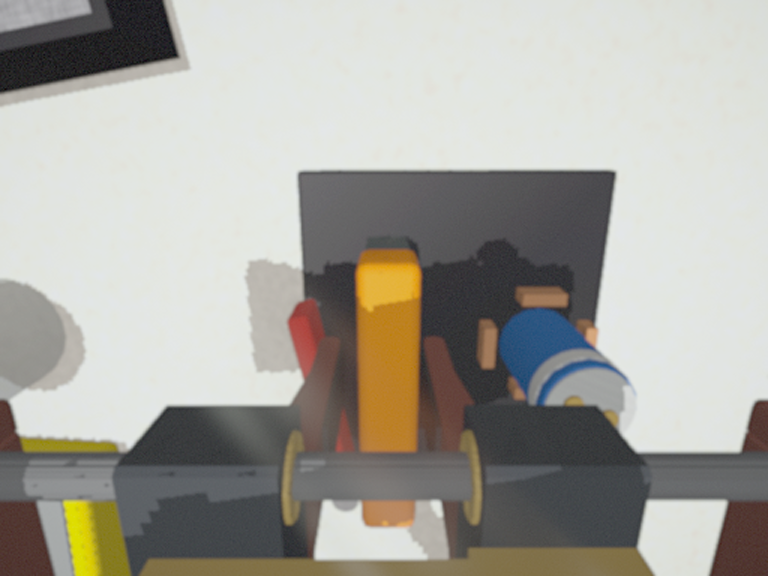

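```bash
python3 - <<'E'
from h import *
g=lambda i:np.clip(255*(i[:,:,::-1]/255.)**.6,0,255).astype(np.uint8)
w=g(env.snapshot("wrist"))[150:350,180:310];s=g(env.snapshot("scene"))[170:290,240:340]
a=cv2.resize(w,(390,600),interpolation=cv2.INTER_CUBIC);b=cv2.resize(s,(400,480),interpolation=cv2.INTER_CUBIC)
im=np.zeros((600,800,3),np.uint8);im[:,:390]=a;im[:480,400:]=b
cv2.imwrite("pics/c3.png",im)
E
```

```text
(no output)
```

View pics/c3.png

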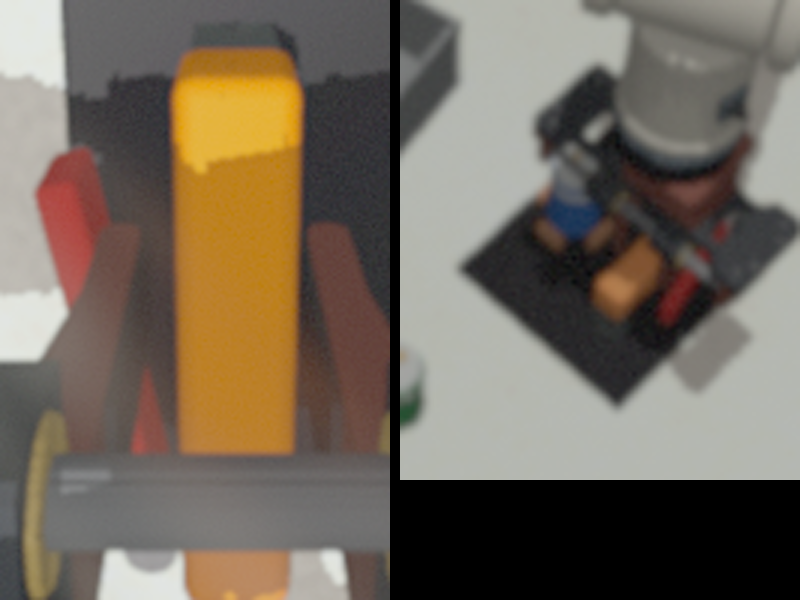

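The left finger is between the trigger and the grip: the red bar, from (70,200) to (150,420), passes behind the finger. The jaws went down about 3 mm too far towards -y, so I'll raise them, open fully and recentre.

>>> jog_arm([
  [0,0,-0.4,0,0,0],
  [0,0,-0.8,0,0,0],
  [0,0,-0.8,0,0,0],
  [0,0,0,0,0,0],
])

```text
time: 5.7
position: [595.6, 175.7, 131.6]
tool_rot: [-0.001, 0.996, -0.088, 0.004]
wrist_force: [0.2, 1.5, 1.1]
opening: 28.0
finger_force: 0.0
```

>>> jog_arm([
  [0,-0.17,0,0,0,0],
  [0,0,0,0,0,0],
  [0,0,0,0,0,0],
  [0,0,0,0,0,0],
  [0,0,0,0,0,0],
  [0,0,0,0,0,0],
  [0,0,0,0,0,0],
], grip=87)

```text
time: 6.4
position: [594.4, 180.2, 125.8]
tool_rot: [0.0, 0.996, -0.089, -0.0]
wrist_force: [1.0, -0.1, -0.5]
opening: 80.4
finger_force: 0.0
```

```bash
python3 - <<'E'
from h import *
go([594.1,178,65],-.176)
g=lambda i:np.clip(255*(i[:,:,::-1]/255.)**.6,0,255).astype(np.uint8)
w=g(env.snapshot("wrist"))
cv2.imwrite("pics/c4.png",cv2.resize(w[130:384,100:420],None,fx=2.3,fy=2.3,interpolation=cv2.INTER_CUBIC))
S=[567.35,141.63,-.1762]
print(((proj("wrist",T(S,[(60,47,85),(60,23,85),(37,71,82),(20,23,85),(20,47,85)]))-[100,130])*2.3).round(0).tolist())
E
```

```text
t 6.4 pos [594.4 180.2 125.8] F [ 1.  -0.1 -0.5] open 80.4
shift units [0.003 0.073 2.028] turn [ 0.       0.00125 -0.00875]
[[342.0, 54.0], [419.0, 54.0], [270.0, 123.0], [416.0, 174.0], [343.0, 174.0]]
```

View pics/c4.png

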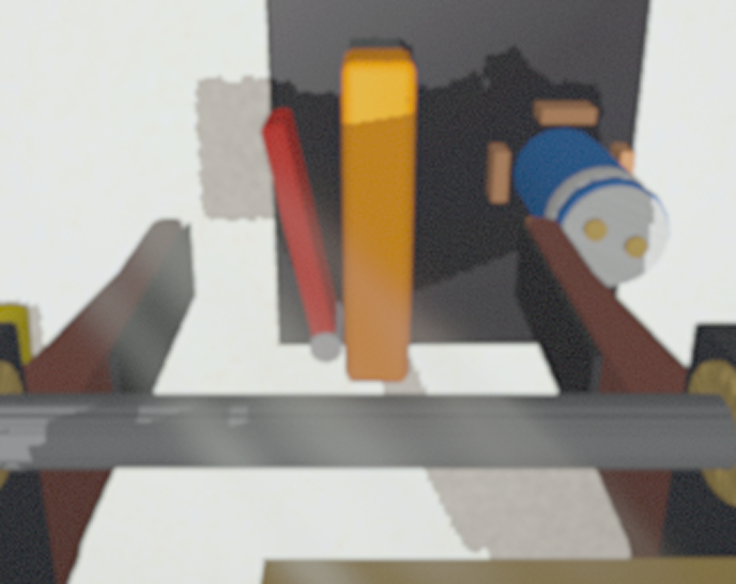

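The grip's top edge, at columns 342–416, matches the prediction within 1 px. Both jaws are now clear of the trigger and the capacitor, so I'll descend with an 80 mm opening.

>>> jog_arm([
  [0,0.05,0.2,0,0,0],
  [0,0,0.5,0,0,0],
  [0,0,0.5,0,0,0],
  [0,0,0.5,0,0,0],
  [0,0,0.3,0,0,0],
  [0,0,0,0,0,0],
  [0,0,0,0,0,0],
], grip=80)

```text
time: 7.15
position: [594.1, 178.7, 65.8]
tool_rot: [0.0, 0.996, -0.088, -0.0]
wrist_force: [-0.6, 0.2, 0.5]
opening: 80.1
finger_force: 0.0
```

>>> jog_arm([
  [0,0,0,0,0,0],
  [0,0,0,0,0,0],
  [0,0,0,0,0,0],
  [0,0,0,0,0,0],
  [0,0,0,0,0,0],
  [0,0,0,0,0,0],
], grip=40)

```text
time: 7.75
position: [594.1, 178.7, 66.0]
tool_rot: [-0.0, 0.996, -0.089, 0.0]
wrist_force: [0.3, 0.7, 0.2]
opening: 40.7
finger_force: 0.0
```

>>> jog_arm([
  [0,0,0,0,0,0],
  [0,0,0,0,0,0],
  [0,0,0,0,0,0],
  [0,0,0,0,0,0],
  [0,0,0,0,0,0],
], grip=32)

```text
time: 8.25
position: [594.1, 178.7, 65.9]
tool_rot: [0.0, 0.996, -0.088, -0.0]
wrist_force: [-0.3, -0.1, -0.5]
opening: 31.7
finger_force: 0.0
```

```bash
python3 - <<'E'
from h import *
o=env.observe();r=R.from_quat(o['tool_rot'],scalar_first=True)
w=lambda l:o['position']+r.apply(l)
for op,yl in((27.7,'c3 seen tip (226,226)'),(80.4,'c4 tip inner (182,228)')):
  print(yl)
  for z in(-20,-5,14,30,40):
    print(z,proj("wrist",[w([x,-op/2,z]) for x in(-10,10)]).round(0).tolist())
c=env.calibration("wrist");Rc=cv2.Rodrigues(c['rvec'])[0];cp=-Rc.T@c['tvec'];print('cam in tool',r.inv().apply(cp-o['position']).round(1),'optical axis in tool',r.inv().apply(Rc[2]).round(3),c['fx'])
a=cv2.resize(np.clip(255*(env.snapshot("wrist")[:,:,::-1]/255.)**.6,0,255).astype(np.uint8)[120:330,160:320],None,fx=2.8,fy=2.8,interpolation=cv2.INTER_CUBIC)
cv2.imwrite("pics/c5.png",a)
E
```

```text
c3 seen tip (226,226)
-20 [[231.0, 257.0], [230.0, 225.0]]
-5 [[233.0, 245.0], [232.0, 215.0]]
14 [[235.0, 233.0], [234.0, 205.0]]
30 [[236.0, 224.0], [236.0, 198.0]]
40 [[237.0, 219.0], [236.0, 194.0]]
c4 tip inner (182,228)
-20 [[186.0, 257.0], [184.0, 225.0]]
-5 [[191.0, 245.0], [189.0, 215.0]]
14 [[196.0, 233.0], [195.0, 205.0]]
30 [[200.0, 224.0], [199.0, 198.0]]
40 [[202.0, 219.0], [201.0, 194.0]]
cam in tool [  78.    -0.4 -181.9] optical axis in tool [-0.287 -0.001  0.958] 310.09785533492146
```

View pics/c5.png

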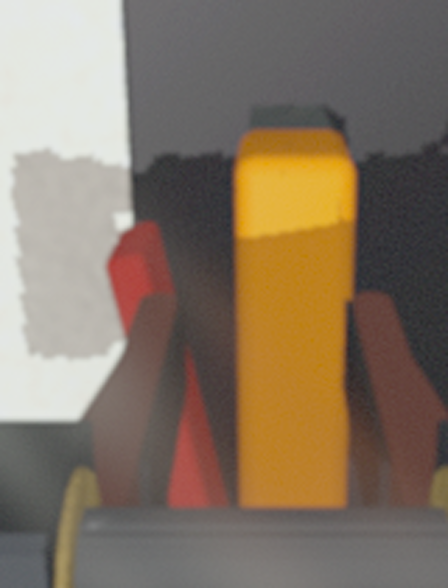

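There has been no contact even at 32 mm, narrower than the pressed 35 mm. In the picture the fingertips lie over the trigger rather than beside it. The tips therefore look some 35 mm higher than the nominal nose length implies, so I'll open and go down further, watching the force.

>>> jog_arm([
  [0,0,0,0,0,0],
  [0,0,0,0,0,0],
  [0,0,0,0,0,0],
  [0,0,0,0,0,0],
  [0,0,0,0,0,0],
  [0,0,0,0,0,0],
  [0,0,0,0,0,0],
], grip=80)

```text
time: 9.0
position: [594.2, 178.7, 66.0]
tool_rot: [0.0, 0.996, -0.089, 0.0]
wrist_force: [-0.1, -1.4, -0.2]
opening: 79.2
finger_force: 0.0
```

>>> jog_arm([
  [0,0,0.2,0,0,0],
  [0,0,0.2,0,0,0],
  [0,0,0.2,0,0,0],
  [0,0,0.2,0,0,0],
  [0,0,0.2,0,0,0],
  [0,0,0,0,0,0],
])

```text
time: 9.6
position: [593.4, 178.5, 34.4]
tool_rot: [0.0, 0.996, -0.089, -0.001]
wrist_force: [-0.1, -0.8, -0.7]
opening: 79.9
finger_force: 0.0
```

>>> jog_arm([
  [0,0,0,0,0,0],
  [0,0,0,0,0,0],
  [0,0,0,0,0,0],
  [0,0,0,0,0,0],
  [0,0,0,0,0,0],
  [0,0,0,0,0,0],
], grip=32)

```text
time: 10.2
position: [595.0, 178.2, 36.6]
tool_rot: [0.001, 0.996, -0.089, 0.001]
wrist_force: [1.3, -8.0, 1.4]
opening: 35.8
finger_force: 10.7
```

Contact confirmed at 35.8 mm. Hold for half a second, then release.

>>> jog_arm([
  [0,0,0,0,0,0],
  [0,0,0,0,0,0],
  [0,0,0,0,0,0],
  [0,0,0,0,0,0],
  [0,0,0,0,0,0],
])

```text
time: 10.7
position: [594.9, 177.5, 36.6]
tool_rot: [0.001, 0.996, -0.089, 0.001]
wrist_force: [2.2, -4.5, 2.1]
opening: 34.0
finger_force: 30.0
```

>>> jog_arm([
  [0,0,0,0,0,0],
  [0,0,0,0,0,0],
  [0,0,0,0,0,0],
  [0,0,0,0,0,0],
  [0,0,0,0,0,0],
  [0,0,0,0,0,0],
  [0,0,0,0,0,0],
], grip=80)

```text
time: 11.4
position: [593.9, 178.3, 35.5]
tool_rot: [0.0, 0.996, -0.089, -0.0]
wrist_force: [0.3, -0.2, 1.1]
opening: 79.7
finger_force: 0.0
```

>>> jog_arm([
  [0,0,-0.5,0,0,0],
  [0,0,-1,0,0,0],
  [0,0,-1,0,0,0],
  [0,0,-1,0,0,0],
  [0,0,0,0,0,0],
  [0,0,0,0,0,0],
])

```text
time: 12.0
position: [594.7, 178.7, 142.5]
tool_rot: [-0.0, 0.996, -0.089, 0.001]
wrist_force: [0.3, 0.4, -0.6]
opening: 80.0
finger_force: 0.0
```

```bash
python3 - <<'E'
from h import *
go([559.0,97.3,25],-.176)
E
```

```text
t 12.0 pos [594.7 178.7 142.5] F [ 0.3  0.4 -0.6] open 80.0
shift units [-0.703  2.885  3.911] turn [-0.00625 -0.0175  -0.01   ]
```

>>> jog_arm([
  [-0.24,0.965,0,0,0,0],
  [-0.24,0.965,0,0,0,0],
  [-0.23,0.965,0,0,0,0],
  [0,0,0.3,0,0,0],
  [0,0,0.8,0,0,0],
  [0,0,0.8,0,0,0],
  [0,0,0.8,0,0,0],
  [0,0,0.8,0,0,0],
  [0,0,0.45,0,0,0],
  [0,0,0,0,0,0],
])

```text
time: 13.0
position: [555.7, 97.2, 18.6]
tool_rot: [0.001, 0.996, -0.088, -0.003]
wrist_force: [-0.6, 0.2, 0.1]
opening: 80.2
finger_force: 0.0
```

>>> jog_arm([
  [0,0,0,0,0,0],
  [0,0,0,0,0,0],
  [0,0,0,0,0,0],
  [0,0,0,0,0,0],
  [0,0,0,0,0,0],
  [0,0,0,0,0,0],
  [0,0,0,0,0,0],
], grip=36)

```text
time: 13.7
position: [558.1, 96.9, 22.9]
tool_rot: [0.0, 0.996, -0.089, 0.0]
wrist_force: [-1.1, -0.4, 2.5]
opening: 40.0
finger_force: 30.0
```

>>> jog_arm([
  [0,0,-0.15,0,0,0],
  [0,0,-0.4,0,0,0],
  [0,0,-0.6,0,0,0],
  [0,0,-0.8,0,0,0],
  [0,0,-0.8,0,0,0],
  [0,0,-0.8,0,0,0],
  [0,0,-0.4,0,0,0],
  [0,0,0,0,0,-0.58],
  [0,0,0,0,0,-0.58],
  [0,0,0,0,0,0],
])

```text
time: 14.7
position: [557.7, 97.0, 140.8]
tool_rot: [-0.0, 1.0, -0.007, -0.0]
wrist_force: [-0.6, 0.4, -1.2]
opening: 39.8
finger_force: 30.0
```

```bash
python3 - <<'E'
from h import *
go([554.6,-119.8,16],-.014)
E
```

```text
t 14.7 pos [557.7  97.  140.8] F [-0.6  0.4 -1.2] open 39.8
shift units [2.000e-03 7.228e+00 4.161e+00] turn [-0.       0.0025  -0.00375]
```

>>> jog_arm([
  [0,0.5,0,0,0,0],
  [0,0.9,0,0,0,0],
  [0,0.9,0,0,0,0],
  [0,0.9,0,0,0,0],
  [0,0.9,0,0,0,0],
  [0,0.9,0,0,0,0],
  [0,0.9,0,0,0,0],
  [0,0.8,0,0,0,0],
  [0,0.5,0,0,0,0],
  [0,0,0,0,0,0],
])

```text
time: 15.7
position: [554.1, -121.1, 140.6]
tool_rot: [0.0, 1.0, -0.01, -0.0]
wrist_force: [0.1, 0.1, -1.1]
opening: 39.5
finger_force: 30.0
```

```bash
python3 - <<'E'
from h import *
go([554.6,-119.8,16],-.014)
B=[562.57,-119.88,-.0139]
a=1.5*proj("wrist",T(B,[(60,80,90),(60,-80,90),(-60,80,90),(-60,-80,90)]));print(a.round(0).tolist())
pic("wrist","w6")
E
```

```text
t 15.7 pos [ 554.1 -121.1  140.6] F [ 0.1  0.1 -1.1] open 39.5
shift units [ 0.019 -0.046  4.155] turn [ 0.0025  0.005  -0.0375]
[[214.0, 170.0], [544.0, 168.0], [237.0, 391.0], [524.0, 390.0]]
```

View pics/w6.png

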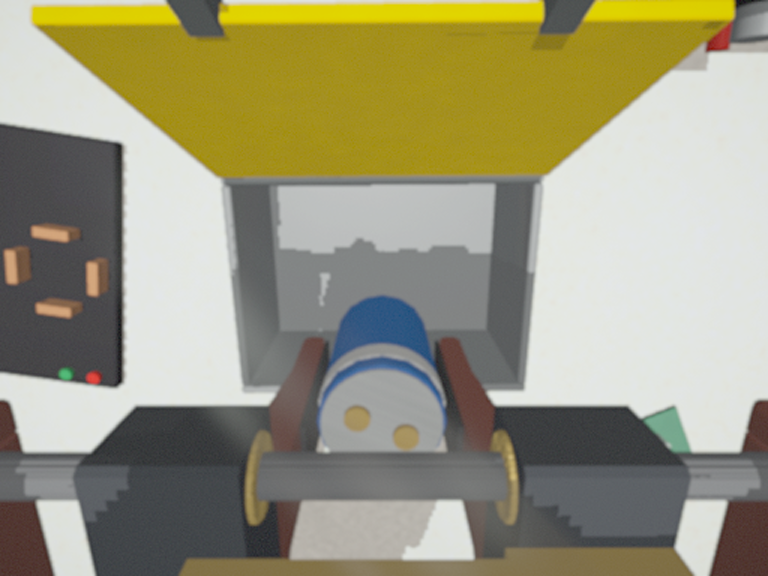

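The bin's rim corners are at (225,180), (543,180), (244,388) and (524,388), within 3 mm of prediction, and the capacitor hangs centred over the opening. Lowering it.

>>> jog_arm([
  [0,0,0.3,0,0,0],
  [0,0,0.5,0,0,0],
  [0,0,0.5,0,0,0],
  [0,0,0.5,0,0,0],
  [0,0,0.5,0,0,0],
  [0,0,0.5,0,0,0],
  [0,0,0.5,0,0,0],
  [0,0,0.4,0,0,0],
  [0,0,0.2,0,0,0],
  [0,0,0.1,0,0,0],
])

```text
time: 16.75
position: [554.3, -119.0, 20.1]
tool_rot: [-0.0, 1.0, -0.008, -0.0]
wrist_force: [-0.3, -0.2, -1.4]
opening: 39.9
finger_force: 30.0
```

>>> jog_arm([
  [0,0,0.03,0,0,0],
  [0,0,0.03,0,0,0],
  [0,0,0.03,0,0,0],
  [0,0,0,0,0,0],
])

```text
time: 17.15
position: [554.8, -119.1, 18.6]
tool_rot: [0.0, 1.0, -0.008, 0.0]
wrist_force: [0.2, -0.1, -0.7]
opening: 39.6
finger_force: 30.0
```

>>> jog_arm([
  [0,0,0.03,0,0,0],
  [0,0,0.03,0,0,0],
  [0,0,0,0,0,0],
  [0,0,0,0,0,0],
])

```text
time: 17.55
position: [554.6, -119.0, 16.4]
tool_rot: [-0.0, 1.0, -0.008, -0.0]
wrist_force: [0.5, 0.3, -0.7]
opening: 39.5
finger_force: 30.0
```

>>> jog_arm([
  [0,0,0.03,0,0,0],
  [0,0,0,0,0,0],
])

```text
time: 17.75
position: [554.7, -119.1, 15.9]
tool_rot: [0.0, 1.0, -0.008, 0.0]
wrist_force: [-0.7, 1.1, 0.9]
opening: 39.9
finger_force: 30.0
```

>>> jog_arm([
  [0,0,0.02,0,0,0],
  [0,0,0,0,0,0],
])

```text
time: 17.95
position: [554.8, -119.0, 15.9]
tool_rot: [0.0, 1.0, -0.008, 0.0]
wrist_force: [-1.6, 0.7, 5.3]
opening: 39.6
finger_force: 30.0
```

>>> jog_arm([
  [0,0,0,0,0,0],
  [0,0,0,0,0,0],
  [0,0,0,0,0,0],
  [0,0,0,0,0,0],
  [0,0,0,0,0,0],
  [0,0,0,0,0,0],
], grip=66)

```text
time: 18.55
position: [554.5, -119.0, 14.8]
tool_rot: [-0.0, 1.0, -0.008, -0.0]
wrist_force: [0.2, 0.3, -0.0]
opening: 66.0
finger_force: 0.0
```

>>> jog_arm([
  [0,0,-0.2,0,0,0],
  [0,0,-0.6,0,0,0],
  [0,0,-1,0,0,0],
  [0,0,-1,0,0,0],
  [0,0,-1,0,0,0],
  [0,0,-1,0,0,0],
  [0,0,-1,0,0,0],
  [0,0,0,0,0,0],
  [0,0,0,0,0,0],
])

```text
time: 19.45
position: [554.9, -119.1, 189.7]
tool_rot: [0.0, 1.0, -0.008, 0.001]
wrist_force: [-0.0, 0.5, -0.8]
opening: 66.1
finger_force: 0.0
```

Capacitor placed gently and released. The tip offset is uncertain, so before I grasp the bar I'll measure it by lightly touching the bare bench in front of the bin.

>>> jog_arm([
  [-1,0,0,0,0,0],
  [-1,0,0,0,0,0],
  [-1,0,0,0,0,0],
  [-1,0,0.5,0,0,0],
  [0,0,1,0,0,0],
  [0,0,1,0,0,0],
  [0,0,1,0,0,0],
  [0,0,1,0,0,0],
  [0,0,1,0,0,0],
  [0,0,0.5,0,0,0],
], grip=50)

```text
time: 20.45
position: [431.7, -116.2, 4.1]
tool_rot: [-0.001, 1.0, -0.008, -0.003]
wrist_force: [-1.0, 0.8, 0.2]
opening: 49.9
finger_force: 0.0
```

>>> jog_arm([
  [0,0,0.2,0,0,0],
  [0,0,0.2,0,0,0],
  [0,0,0.1,0,0,0],
  [0,0,0,0,0,0],
])

```text
time: 20.85
position: [435.1, -117.3, -5.4]
tool_rot: [0.0, 1.0, -0.008, 0.001]
wrist_force: [-0.2, -0.1, -0.1]
opening: 50.0
finger_force: 0.0
```

>>> jog_arm([
  [0,0,0.1,0,0,0],
  [0,0,0.1,0,0,0],
  [0,0,0.1,0,0,0],
  [0,0,0,0,0,0],
])

```text
time: 21.25
position: [434.3, -117.1, -15.5]
tool_rot: [-0.0, 1.0, -0.008, -0.0]
wrist_force: [-0.4, 0.1, -0.1]
opening: 50.3
finger_force: 0.0
```

>>> jog_arm([
  [0,0,0.06,0,0,0],
  [0,0,0.06,0,0,0],
  [0,0,0,0,0,0],
])

```text
time: 21.55
position: [434.4, -117.1, -19.0]
tool_rot: [-0.0, 1.0, -0.008, -0.0]
wrist_force: [0.3, 0.1, 0.1]
opening: 49.9
finger_force: 0.0
```

>>> jog_arm([
  [0,0,0.06,0,0,0],
  [0,0,0,0,0,0],
])

```text
time: 21.75
position: [434.7, -117.2, -20.4]
tool_rot: [0.0, 1.0, -0.008, 0.0]
wrist_force: [-0.9, 0.1, -0.1]
opening: 50.3
finger_force: 0.0
```

>>> jog_arm([
  [0,0,0.06,0,0,0],
  [0,0,0,0,0,0],
])

```text
time: 21.95
position: [434.8, -117.2, -20.5]
tool_rot: [0.0, 1.0, -0.008, 0.0]
wrist_force: [-5.7, 1.6, 12.5]
opening: 50.0
finger_force: 5.6
```

Tips touch the bench at TCP z = -20.5, so they stand 20.5 mm above the reported TCP. Next I raise and turn for the bar.

>>> jog_arm([
  [0,0,-0.5,0,0,0],
  [0,0,-1,0,0,0],
  [0,0,-1,0,0,-0.9],
  [0,0,-1,0,0,-0.9],
  [0,0,-1,0,0,-0.9],
  [0,0,-1,0,0,-0.9],
  [0,0,-1,0,0,-0.9],
  [0,0,-1,0,0,-0.9],
  [0,0,-1,0,0,-0.9],
  [0,0,-0.6,0,0,-0.9],
], grip=60)

```text
time: 22.95
position: [434.9, -117.2, 254.2]
tool_rot: [0.001, 0.879, 0.477, 0.001]
wrist_force: [-0.2, -1.4, 0.5]
opening: 59.8
finger_force: 0.0
```

>>> jog_arm([
  [0,0,0,0,0,-0.9],
  [0,0,0,0,0,-0.9],
  [0,0,0,0,0,-0.9],
  [0,0,0,0,0,-0.9],
  [0,0,0,0,0,-0.45],
  [0,0,0,0,0,0],
  [0,0,0,0,0,0],
])

```text
time: 23.65
position: [434.6, -117.2, 251.1]
tool_rot: [0.0, 0.713, 0.701, 0.0]
wrist_force: [-0.5, -0.2, -1.0]
opening: 60.3
finger_force: 0.0
```

```bash
python3 - <<'E'
from h import *
go([676.5,-122.5,205],1.557)
E
```

```text
t 23.65 pos [ 434.6 -117.2  251.1] F [-0.5 -0.2 -1. ] open 60.3
shift units [-0.039  8.065  1.541] turn [ 0.00375  0.00125 -0.02375]
```

>>> jog_arm([
  [0,0.5,0,0,0,0],
  [0,1,0,0,0,0],
  [0,1,0,0,0,0],
  [0,1,0,0,0,0],
  [0,1,0,0,0,0],
  [0,1,0,0,0,0],
  [0,1,0,0,0,0],
  [0,1,0,0,0,0],
  [-0.04,0.56,0,0,0,0],
  [0,0,0,0,0,0],
])

```text
time: 24.65
position: [677.6, -122.0, 248.4]
tool_rot: [-0.001, 0.713, 0.701, -0.001]
wrist_force: [-0.1, 0.8, -0.4]
opening: 60.1
finger_force: 0.0
```

>>> jog_arm([
  [0,0,0.3,0,0,0],
  [0,0,0.5,0,0,0],
  [0,0,0.4,0,0,0],
  [0,0,0.2,0,0,0],
  [0,0,0.13,0,0,0],
  [0,0,0,0,0,0],
])

```text
time: 25.25
position: [675.9, -122.0, 204.6]
tool_rot: [-0.0, 0.713, 0.702, -0.0]
wrist_force: [-0.4, -0.4, -1.2]
opening: 60.0
finger_force: 0.0
```

```bash
python3 - <<'E'
from h import *
go([676.5,-122.5,205],1.557)
E
```

```text
t 25.25 pos [ 675.9 -122.   204.6] F [-0.4 -0.4 -1.2] open 60.0
shift units [-0.015  0.019 -0.014] turn [-0.00375 -0.00125 -0.0125 ]
```

>>> jog_arm([
  [0,0,0,0,0,0],
  [0,0,0,0,0,0],
  [0,0,0,0,0,0],
  [0,0,0,0,0,0],
  [0,0,0,0,0,0],
  [0,0,0,0,0,0],
], grip=16)

```text
time: 25.85
position: [676.4, -122.1, 204.9]
tool_rot: [0.0, 0.712, 0.702, 0.0]
wrist_force: [0.4, -0.6, -0.3]
opening: 17.2
finger_force: 0.0
```

>>> jog_arm([
  [0,0,0,0,0,0],
  [0,0,0,0,0,0],
  [0,0,0,0,0,0],
  [0,0,0,0,0,0],
], grip=10)

```text
time: 26.25
position: [675.8, -122.0, 204.5]
tool_rot: [-0.001, 0.713, 0.702, -0.0]
wrist_force: [-3.7, 0.0, -1.0]
opening: 11.0
finger_force: 30.0
```

```bash
python3 - <<'E'
import numpy as np
t=np.radians(np.r_[110.2,108,np.arange(104,3,-5),0]);d=np.c_[-156*np.cos(t),-156*np.sin(t)]
for a,r in zip(np.degrees(t[1:]),np.diff(d,axis=0)/30):print(round(a,1),r.round(2))
E
```

```text
108.0 [-0.19 -0.07]
104.0 [-0.35 -0.1 ]
99.0 [-0.44 -0.09]
94.0 [-0.45 -0.05]
89.0 [-0.45 -0.01]
84.0 [-0.45  0.03]
79.0 [-0.45  0.07]
74.0 [-0.44  0.11]
69.0 [-0.43  0.14]
64.0 [-0.42  0.18]
59.0 [-0.4   0.22]
54.0 [-0.38  0.25]
49.0 [-0.36  0.28]
44.0 [-0.33  0.31]
39.0 [-0.3   0.34]
34.0 [-0.27  0.36]
29.0 [-0.24  0.39]
24.0 [-0.2   0.41]
19.0 [-0.17  0.42]
14.0 [-0.13  0.43]
9.0 [-0.09  0.44]
4.0 [-0.05  0.45]
0.0 [-0.01  0.36]
```

>>> jog_arm([
  [0,-0.19,-0.07,0,0,0],
  [0,-0.35,-0.1,0,0,0],
  [0,-0.44,-0.09,0,0,0],
  [0,-0.45,-0.05,0,0,0],
  [0,-0.45,-0.01,0,0,0],
  [0,0,0,0,0,0],
])

```text
time: 26.85
position: [619.1, -121.2, 216.1]
tool_rot: [0.001, 0.713, 0.702, 0.001]
wrist_force: [-0.7, -0.2, 1.6]
opening: 11.2
finger_force: 30.0
```

>>> jog_arm([
  [0,-0.45,0.03,0,0,0],
  [0,-0.45,0.07,0,0,0],
  [0,-0.44,0.11,0,0,0],
  [0,-0.43,0.14,0,0,0],
  [0,-0.42,0.18,0,0,0],
  [0,0,0,0,0,0],
])

```text
time: 27.45
position: [553.5, -120.2, 199.3]
tool_rot: [0.0, 0.713, 0.702, 0.0]
wrist_force: [-1.4, 1.2, 1.7]
opening: 11.3
finger_force: 30.0
```

>>> jog_arm([
  [0,-0.4,0.22,0,0,0],
  [0,-0.38,0.25,0,0,0],
  [0,-0.36,0.28,0,0,0],
  [0,-0.33,0.31,0,0,0],
  [0,-0.3,0.34,0,0,0],
  [0,0,0,0,0,0],
])

```text
time: 28.05
position: [500.5, -119.2, 155.9]
tool_rot: [-0.001, 0.713, 0.702, -0.0]
wrist_force: [-1.3, 0.7, 0.6]
opening: 11.3
finger_force: 30.0
```

>>> jog_arm([
  [0,-0.27,0.36,0,0,0],
  [0,-0.24,0.39,0,0,0],
  [0,-0.2,0.41,0,0,0],
  [0,-0.17,0.42,0,0,0],
  [0,0,0,0,0,0],
])

```text
time: 28.55
position: [474.5, -118.8, 108.0]
tool_rot: [-0.001, 0.713, 0.702, -0.0]
wrist_force: [-1.5, -0.2, -0.6]
opening: 11.4
finger_force: 30.0
```

>>> jog_arm([
  [0,-0.13,0.43,0,0,0],
  [0,-0.09,0.44,0,0,0],
  [0,-0.04,0.35,0,0,0],
  [0,0,0,0,0,0],
  [0,0,0,0,0,0],
])

```text
time: 29.05
position: [466.6, -118.7, 72.6]
tool_rot: [-0.001, 0.712, 0.702, -0.0]
wrist_force: [-6.1, 1.8, -0.3]
opening: 11.4
finger_force: 30.0
```

>>> jog_arm([
  [0,-0.01,0.1,0,0,0],
  [0,0,0.1,0,0,0],
  [0,0,0.1,0,0,0],
  [0,0,0,0,0,0],
  [0,0,0,0,0,0],
])

```text
time: 29.55
position: [465.8, -118.7, 63.7]
tool_rot: [-0.001, 0.713, 0.702, -0.001]
wrist_force: [-7.3, 1.4, 0.2]
opening: 11.3
finger_force: 30.0
```

>>> jog_arm([
  [0,-0.02,0.05,0,0,0],
  [0,-0.01,0.05,0,0,0],
  [0,0,0.05,0,0,0],
  [0,0,0,0,0,0],
  [0,0,0,0,0,0],
])

```text
time: 30.05
position: [465.6, -118.7, 59.6]
tool_rot: [-0.0, 0.712, 0.702, -0.0]
wrist_force: [-5.0, 2.0, -0.6]
opening: 10.9
finger_force: 30.0
```

>>> jog_arm([
  [0,0,0.03,0,0,0],
  [0,0,0.03,0,0,0],
  [0,0,0,0,0,0],
  [0,0,0,0,0,0],
])

```text
time: 30.45
position: [465.6, -118.7, 57.7]
tool_rot: [-0.0, 0.712, 0.702, -0.0]
wrist_force: [-5.3, 1.8, -1.1]
opening: 10.9
finger_force: 30.0
```

>>> jog_arm([
  [0,0,0.03,0,0,0],
  [0,0,0.03,0,0,0],
  [0,0,0,0,0,0],
  [0,0,0,0,0,0],
])

```text
time: 30.85
position: [465.5, -118.7, 55.9]
tool_rot: [-0.0, 0.712, 0.702, -0.0]
wrist_force: [-5.7, 2.1, -0.1]
opening: 11.3
finger_force: 30.0
```

>>> jog_arm([
  [0,0,0.03,0,0,0],
  [0,0,0,0,0,0],
  [0,0,0,0,0,0],
])

```text
time: 31.15
position: [465.5, -118.7, 54.9]
tool_rot: [-0.0, 0.712, 0.702, -0.0]
wrist_force: [-5.6, 1.2, -1.2]
opening: 11.5
finger_force: 30.0
```

>>> jog_arm([
  [0,0,0.04,0,0,0],
  [0,0,0.04,0,0,0],
  [0,0,0,0,0,0],
  [0,0,0,0,0,0],
])

```text
time: 31.55
position: [465.6, -118.7, 53.2]
tool_rot: [-0.0, 0.712, 0.702, -0.0]
wrist_force: [-7.0, 0.9, 2.9]
opening: 11.3
finger_force: 30.0
```

>>> jog_arm([
  [0,0,0.04,0,0,0],
  [0,0,0.04,0,0,0],
  [0,0,0,0,0,0],
  [0,0,0,0,0,0],
])

```text
time: 31.95
position: [465.6, -118.7, 51.9]
tool_rot: [-0.0, 0.712, 0.702, -0.0]
wrist_force: [-9.1, 2.6, 7.1]
opening: 11.5
finger_force: 30.0
```

>>> jog_arm([
  [0,0,0.05,0,0,0],
  [0,0,0.05,0,0,0],
  [0,0,0,0,0,0],
  [0,0,0,0,0,0],
])

```text
time: 32.35
position: [465.7, -118.8, 50.3]
tool_rot: [0.0, 0.712, 0.702, -0.0]
wrist_force: [-12.5, 4.6, 14.3]
opening: 11.3
finger_force: 30.0
```

```bash
python3 - <<'E'
from h import *
go([502,-122.5,116],1.557)
# project shut-state bar ends & plate corners in top and scene, sample colours
B=[562.0,-121,-.0139]
for n in("top","scene"):
    im=env.snapshot(n)
    for l in [(0,-50,96),(0,50,96),(-40,60,96),(-55,60,96),(-55,-60,96),(-63,60,96)]:
        u,v=proj(n,T(B,l))[0].round().astype(int);print(n,l,(u,v),im[v,u])
E
```

```text
t 32.35 pos [ 465.7 -118.8   50.3] F [-12.5   4.6  14.3] open 11.3
shift units [-0.107  1.214 -2.191] turn [ 0.00125  0.00125 -0.01   ]
top (0, -50, 96) (np.int64(313), np.int64(183)) [138 123  33]
top (0, 50, 96) (np.int64(280), np.int64(183)) [138 124  35]
top (-40, 60, 96) (np.int64(276), np.int64(196)) [138 126  35]
top (-55, 60, 96) (np.int64(276), np.int64(201)) [124 113  33]
top (-55, -60, 96) (np.int64(316), np.int64(201)) [113 104  90]
top (-63, 60, 96) (np.int64(276), np.int64(203)) [66 59 39]
scene (0, -50, 96) (np.int64(207), np.int64(166)) [143 122  49]
scene (0, 50, 96) (np.int64(235), np.int64(182)) [143 121  48]
scene (-40, 60, 96) (np.int64(245), np.int64(175)) [143 121  49]
scene (-55, 60, 96) (np.int64(248), np.int64(171)) [134 113  52]
scene (-55, -60, 96) (np.int64(216), np.int64(152)) [36 27 12]
scene (-63, 60, 96) (np.int64(250), np.int64(169)) [87 82 72]
```

Fz rises to 14 N on further pressing, with the same Fx coupling as on the bench, so the flap is on its stop. I'll release by a small opening only.

>>> jog_arm([
  [0,0,0,0,0,0],
  [0,0,0,0,0,0],
  [0,0,0,0,0,0],
  [0,0,0,0,0,0],
  [0,0,0,0,0,0],
], grip=28)

```text
time: 32.95
position: [465.9, -118.9, 46.6]
tool_rot: [-0.0, 0.712, 0.702, 0.0]
wrist_force: [-0.8, -0.1, -0.6]
opening: 28.1
finger_force: 0.0
```

>>> jog_arm([
  [0,0,-0.3,0,0,0],
  [0,0,-0.7,0,0,0],
  [0,0,-1,0,0,0],
  [0,0,-1,0,0,0],
  [0,0,0,0,0,0],
  [0,0,0,0,0,0],
])

```text
time: 33.55
position: [466.3, -119.0, 137.7]
tool_rot: [0.001, 0.713, 0.702, 0.0]
wrist_force: [-0.4, -0.5, -0.8]
opening: 28.1
finger_force: 0.0
```

```bash
python3 - <<'E'
from h import *
go([555,-121,116],1.557)
E
```

```text
t 33.55 pos [ 466.3 -119.   137.7] F [-0.4 -0.5 -0.8] open 28.1
shift units [-0.021  2.957  0.728] turn [ 0.01375  0.00375 -0.01125]
```

>>> jog_arm([
  [0,0.5,0,0,0,0],
  [0,0.9,0,0,0,0],
  [-0.02,0.9,0,0,0,0],
  [0,0,0.5,0,0,0],
  [0,0,0.6,0,0,0],
  [0,0,0.4,0,0,0],
  [0,0,0.2,0,0,0],
  [0,0,0.1,0,0,0],
  [0,0,0,0,0,0],
], grip=6)

```text
time: 34.45
position: [534.4, -120.5, 82.7]
tool_rot: [-0.0, 0.713, 0.702, -0.0]
wrist_force: [0.0, 1.0, 0.1]
opening: 6.1
finger_force: 0.0
```

>>> jog_arm([
  [0,0,0.06,0,0,0],
  [0,0,0,0,0,0],
])

```text
time: 34.65
position: [535.0, -120.6, 81.5]
tool_rot: [0.0, 0.712, 0.702, 0.0]
wrist_force: [-0.5, -0.4, 0.0]
opening: 6.3
finger_force: 0.0
```

>>> jog_arm([
  [0,0,0.06,0,0,0],
  [0,0,0.06,0,0,0],
  [0,0,0,0,0,0],
])

```text
time: 34.95
position: [534.6, -120.4, 77.0]
tool_rot: [-0.0, 0.712, 0.702, -0.0]
wrist_force: [-0.5, -0.8, -0.3]
opening: 5.9
finger_force: 0.0
```

>>> jog_arm([
  [0,0,0.05,0,0,0],
  [0,0,0,0,0,0],
])

```text
time: 35.15
position: [534.7, -120.5, 75.6]
tool_rot: [-0.0, 0.712, 0.702, -0.0]
wrist_force: [0.2, -0.3, 0.1]
opening: 5.9
finger_force: 0.0
```

>>> jog_arm([
  [0,0,0.03,0,0,0],
  [0,0,0,0,0,0],
])

```text
time: 35.35
position: [534.8, -120.5, 75.3]
tool_rot: [0.0, 0.712, 0.702, 0.0]
wrist_force: [-0.7, 0.3, 2.2]
opening: 6.2
finger_force: 0.9
```

Contact at 75.3, which is exactly the predicted shut height of 75.5. Pressing lightly.

>>> jog_arm([
  [0,0,0.04,0,0,0],
  [0,0,0,0,0,0],
  [0,0,0,0,0,0],
])

```text
time: 35.65
position: [534.8, -120.5, 75.0]
tool_rot: [0.0, 0.712, 0.702, 0.0]
wrist_force: [-2.5, -0.1, 6.1]
opening: 5.8
finger_force: 3.3
```

>>> jog_arm([
  [0,0,0.03,0,0,0],
  [0,0,0,0,0,0],
  [0,0,0,0,0,0],
  [0,0,0,0,0,0],
])

```text
time: 36.05
position: [534.8, -120.5, 74.8]
tool_rot: [0.001, 0.712, 0.702, 0.0]
wrist_force: [-5.1, 2.6, 9.5]
opening: 5.7
finger_force: 4.7
```

>>> jog_arm([
  [0,0,0.015,0,0,0],
  [0,0,0,0,0,0],
  [0,0,0,0,0,0],
])

```text
time: 36.35
position: [534.8, -120.5, 74.7]
tool_rot: [0.001, 0.712, 0.702, 0.0]
wrist_force: [-5.8, 1.3, 10.7]
opening: 6.3
finger_force: 5.5
```

>>> jog_arm([
  [0,0,-0.2,0,0,0],
  [0,0,-0.6,0,0,0],
  [0,0,-1,0,0,0],
  [0,0,-1,0,0,0],
  [0,0,-1,0,0,0],
  [0,0,0,0,0,0],
  [0,0,0,0,0,0],
  [0,0,0,0,0,0],
])

```text
time: 37.15
position: [534.2, -120.4, 184.4]
tool_rot: [-0.001, 0.712, 0.702, -0.001]
wrist_force: [0.6, 0.3, -0.7]
opening: 6.1
finger_force: 0.0
```

```bash
python3 - <<'E'
from h import *
go([555,-121,116],1.557)
print(env.finish_job())
E
```

```text
t 37.15 pos [ 534.2 -120.4  184.4] F [ 0.6  0.3 -0.7] open 6.1
shift units [-0.012  0.699  2.279] turn [-0.01875 -0.005   -0.01125]
the job is handed in; nothing more can be done
None
```

I handed the job in at about 37 s with every step carried out (no verdict came back): trigger squeezed and released, capacitor set down in the bin, flap eased shut, and its plate pressed at about 10 N.

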